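# Feel along the filed rivets of a floating plate

## Task

Check the freshly filed rivets for burrs: run the fingertips (best held together) lightly along the curved row of five brass rivet heads on the sprung plate, touching each in turn from the red-painted end to the other, then draw clear. Press gently, never so hard that the plate goes down to its stops; do not lift the plate, and leave the tools and parts round about where they are.

Things in the scene. Friction and masses are not known exactly. Their poses are not given: they have to be found in the camera images.
- fixture: the blue cast base, 250 x 120 mm, fixed to the bench, that carries the sprung plate; origin at the centre of its underside on the bench, x along its length (away from the red end), z up. It can stand at any yaw
- plate (a joint): how far the dark steel plate is pressed down, in m: 0 at rest, 0.012 on its hard stops, negative if it is lifted off. The plate (220 x 75 x 12 mm, centred over the fixture, its top face 87 mm above the bench at rest) floats level on four rubber buffers and yields straight down as a whole, about 1.4 mm for each newton wherever it is pressed
- rivet_1 (a point): brass rivet head number 1 of 5, the one beside the red-painted end of the plate: a low dome 18 mm across standing 2 mm proud of the plate's top face. This point is the centre of its base, on the plate's top face (the dome's crown is 2 mm above it). Neighbouring rivets are 40 to 43 mm apart, in a gently curved row
- rivet_2 (a point): brass rivet head number 2 of 5, counted from the red-painted end: a low dome 18 mm across standing 2 mm proud of the plate's top face. This point is the centre of its base, on the plate's top face (the dome's crown is 2 mm above it). Neighbouring rivets are 40 to 43 mm apart, in a gently curved row
- rivet_3 (a point): brass rivet head number 3 of 5, counted from the red-painted end: a low dome 18 mm across standing 2 mm proud of the plate's top face. This point is the centre of its base, on the plate's top face (the dome's crown is 2 mm above it). Neighbouring rivets are 40 to 43 mm apart, in a gently curved row
- rivet_4 (a point): brass rivet head number 4 of 5, counted from the red-painted end: a low dome 18 mm across standing 2 mm proud of the plate's top face. This point is the centre of its base, on the plate's top face (the dome's crown is 2 mm above it). Neighbouring rivets are 40 to 43 mm apart, in a gently curved row
- rivet_5 (a point): brass rivet head number 5 of 5, the last, at the unpainted end: a low dome 18 mm across standing 2 mm proud of the plate's top face. This point is the centre of its base, on the plate's top face (the dome's crown is 2 mm above it). Neighbouring rivets are 40 to 43 mm apart, in a gently curved row
- punch_a: a dark square steel punch, 14 x 14 mm and 65 mm tall, standing upright beside the fixture; origin at its foot. To be left alone
- punch_b: a bright square steel punch, 14 x 14 mm and 65 mm tall, standing upright beside the fixture; origin at its foot. To be left alone
- jar: a small closed jar, 44 mm across and 50 mm tall, beside the fixture; origin at the centre of its underside. To be left alone
- sanding_block: a green sanding block, 60 x 35 x 25 mm, beside the fixture; origin at the centre of its underside. To be left alone
- hammer: a hammer lying on the bench to the robot's right; origin below its middle. To be left alone
- screwdriver: a screwdriver lying on the bench to the robot's left; origin below its middle. To be left alone
- iron_head: the steel head of a golf iron, 75 x 48 mm blade with a stub of hosel, lying flat on the bench to the robot's left; origin at the underside of the blade. To be left alone

How it is judged:
By the outcome, as a careful person would: the job done as asked, in the order asked, and still so for the second after the job is handed in, with the robot touching nothing.
It also fails if it takes over 40 s, if anything falls off the work surface, if the arm or the gripper's body presses on something with over 40 N, if the wrist force passes 120 N, or if a joint passes its speed limit or range.

## Robot

A 6-joint arm with a two-finger parallel gripper is mounted at the origin on the work surface. World frame = base frame: x ahead of the robot, y to its left, z up, the work surface at z = 0. Lengths are in m, angles in rad, forces in N, time in s.
With the tool pointing down it reaches from about 0.375 to 0.9 m from the base axis. Payload 3.1 kg.
Tool frame: the origin (TCP) lies where the fingers leave the gripper's body, on its centre line; the fingertips stand 73 mm ahead of it and the grasp point (between the pads) lies 54 mm ahead of it; z points along the fingers, y is the line along which they close (so a half turn about z gives the same grasp; the last joint's range is limited). The gripper opens to 85 mm and grips with 20 to 120 N. Pads are 22 mm wide; open, the fingers measure 114 mm over their backs; the gripper's body (76 mm by 85 mm) begins 54 mm behind the grasp point. The pads swing forward as they close: fully open they stand 13 mm farther back than shut.
Start: joints at [-1.506, 0.527, 1.433, -0, 1.181, -0.178], TCP at [0.15, -0.607, 0.304] pointing down, gripper open.
Joint ranges: [-3.08, 3.08], [-0.75, 2.2], [0.22, 2.44], [-1.43, 4.57], [0, 2.65], [-2.85, 2.85]. Speed limits (rad/s): [2.79, 2.79, 3.14, 3.14, 3.14, 3.14].

## Interface

Orientations are given as a unit quaternion [x, y, z, w].
In Python, from station import manip gives the robot as it stands.
- The arm moves only by the tool step_arm, never from a script. Its argument "moves" is one flat list of numbers, 5 for each row, row after row: the opening, from 0 (shut) to 1 (fully open), then the shift along the world's x, y, z scaled (see below), then the turn about the world's z scaled (see below). In form: [fingers, x, y, z, yaw, fingers, x, y, z, yaw, ...]. A call has 1 to 12 rows; each row is the pose to reach, as a shift and turn from the pose commanded when the call began, turning the shorter way round; what a row does not reach only later rows make up. The controller multiplies each number of a shift by 200 mm and each number of a turn by pi rad. A row lasts 1/8 s, in which the tool goes at most 62.5 mm and 10.7 degrees, less where a joint would pass 70% of its speed; a pose out of reach is approached as far as the arm can. A call with a number of a shift or a turn outside -1 to 1 is refused whole. A call with a gripper value outside its range is refused whole. The fingers move at their own pace and stop on an object; "grip_force" is the grip in N (left out, the last holds). Time passes only in rows, so rows that repeat a pose let the fingers close. It gives the time, the measured TCP pose, the force, the opening and the grip force at its end, in the units of the state.
- manip.sense(): the state, without advancing time (a new reading comes with each control period).
- manip.snapshot(name): name is "scene" or "top" or "wrist"; returns a dict with "color" (420x560x3 uint8, blue, green, red), "z_map" (420x560 float32, m along the optical axis (not along the pixel's ray), 0 where there is no reading), "fovy" (degrees; the focal length in pixels is half the picture's height over the tangent of half this angle, whatever the lens; pixels are square), "cx", "cy" (the principal point, pixels), "R" (3x3) and "t" (3): a world point X has camera coordinates R X + t; the wrist camera has in their place "mount" (4x4, takes a point from camera to tool coordinates, whose origin is the TCP and whose axes are the flange's). Camera axes: x right, y down, z forward; pixel columns grow to the right and rows downward; lengths in m; the calibration is good to about 2 mm. A picture is of the moment at which its call begins: read the wrist's pose just before it.
- manip.sign_off(): hands the job in; it is judged then, once.
The state is a dict: "t": time; "q": joint angles; "qd": joint speeds; "tau": joint torques, N m; "tcp_pos": TCP position; "tool_rot": TCP orientation; "force": force on the tool from outside, world axes, zero at the start; "ft_torque": the same for the moment, N m; "finger_gap": opening from 0.0 (shut) to 1.0 (fully open); "gripper_force": force on a finger pad.
Only numpy, scipy, OpenCV 4.12 (cv2) and the standard library are available. Lean on these libraries where they do the work, as an engineer would, in place of code of your own. Each camera call takes 0.05 s, during which the arm holds its last target. There are 200 camera calls.

## Working session

There is one attempt and no reset: what is moved stays moved. The work goes in short steps, Python scripts to look and compute and a tool call to move; the robot and the scene stay as the last step left them, time stands still between calls to the robot, and variables do not carry over. Pictures are saved under pics/ and viewed, at most 10 in all, crops included, and the job is handed in when it is done.

Besides the shell and the picture viewer there is one more tool, called after ">>>" as a command line: name --argument value ..., lists and objects as JSON in quotes. step_arm: Moves the arm, as the interface text tells. Its arguments: {"type":"object","properties":{"moves":{"type":"array","items":{"type":"number"}},"grip_force":{"type":"number"}},"required":["moves"]}

```bash
mkdir -p pics; cat > h.py <<'E'
import numpy as np,cv2
from station import manip
from scipy.spatial.transform import Rotation as Ro
def cam(name):
    s=manip.sense(); d=manip.snapshot(name)
    f=210/np.tan(np.radians(d["fovy"])/2); d["f"]=f
    if "mount" in d:
        T=np.eye(4);T[:3,:3]=Ro.from_quat(s["tool_rot"]).as_matrix();T[:3,3]=s["tcp_pos"]
        d["C"]=T@np.array(d["mount"])
    else:
        M=np.eye(4);M[:3,:3]=d["R"];M[:3,3]=d["t"];d["C"]=np.linalg.inv(M)
    return d
def ray(d,u,v):
    r=np.array([(u-d["cx"])/d["f"],(v-d["cy"])/d["f"],1]); return d["C"][:3,3],d["C"][:3,:3]@r
def atz(d,u,v,z):
    o,r=ray(d,u,v); return o+r*(z-o[2])/r[2]
def atd(d,u,v):
    o,r=ray(d,u,v); return o+r*d["z_map"][int(round(v)),int(round(u))]
E
python3 - <<'E'
from h import *
import pickle
s=manip.sense();print(s["tcp_pos"],s["tool_rot"],s["force"],s["t"])
a=cam("top");b=cam("scene");pickle.dump((a,b),open("a.pkl","wb"))
cv2.imwrite("pics/top.png",cv2.resize(a["color"],(800,600),interpolation=cv2.INTER_CUBIC))
cv2.imwrite("pics/scene.png",cv2.resize(b["color"],(800,600),interpolation=cv2.INTER_CUBIC))
E
```

```text
[ 0.15024411 -0.60608661  0.30292042] [ 9.92638606e-01  1.21108921e-01  6.14860676e-05 -1.10606232e-03] [ 0.51376278  0.32802869 -0.54861543] 0.0
```

View pics/top.png

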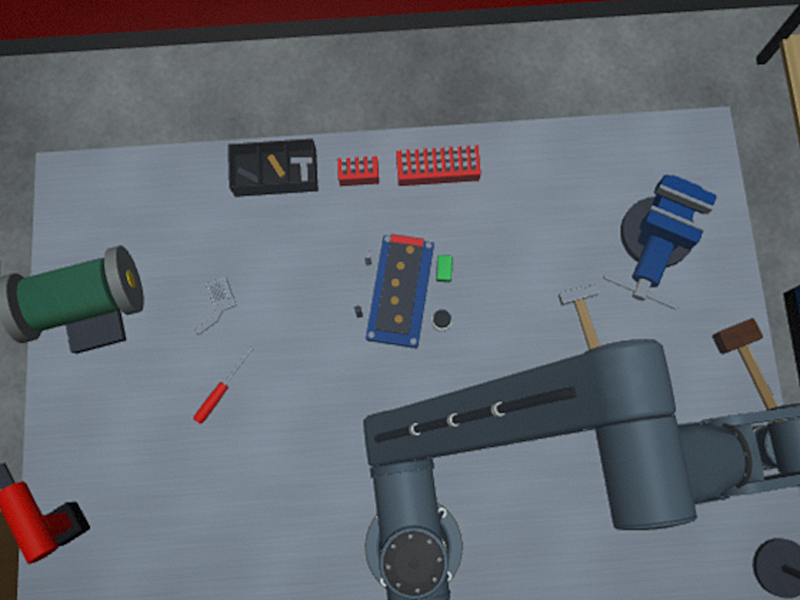

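View pics/scene.png

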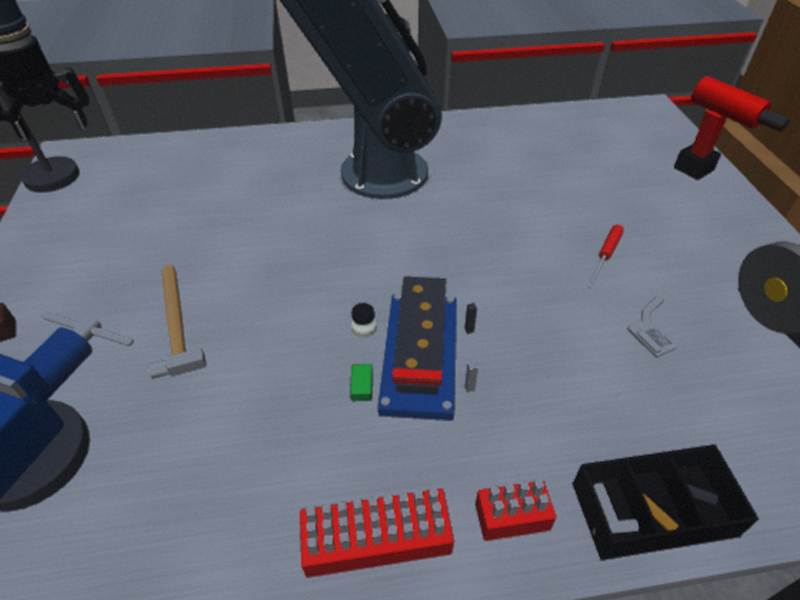

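The top view shows the fixture at about (400,290), red end far from the robot, with rivets near (410,250), (401,266), (395,282), (395,300) and (398,319). The scene view shows the same rivets at (411,364), (424,343), (428,324), (425,306) and (417,289). Next I triangulate them.

```bash
cat >> h.py <<'E'
def blobs(d,box,amin=8):
    h=cv2.cvtColor(d["color"],cv2.COLOR_BGR2HSV); x0,y0,x1,y1=box
    m=cv2.inRange(h,(10,90,60),(28,255,255)); k=np.zeros_like(m); k[y0:y1,x0:x1]=m[y0:y1,x0:x1]
    n,_,st,c=cv2.connectedComponentsWithStats(k)
    return [c[i] for i in range(1,n) if st[i,4]>=amin]
def tri(d1,p1,d2,p2):
    o1,r1=ray(d1,*p1);o2,r2=ray(d2,*p2)
    k=np.linalg.lstsq(np.c_[r1,-r2],o2-o1,rcond=None)[0]
    A=o1+k[0]*r1;B=o2+k[1]*r2; return (A+B)/2,np.linalg.norm(A-B)
E
python3 - <<'E'
from h import *
import pickle
a,b=pickle.load(open("a.pkl","rb"))
A=sorted(blobs(a,(255,165,308,240)),key=lambda p:p[1]);B=sorted(blobs(b,(270,190,320,265)),key=lambda p:-p[1])
print(len(A),len(B))
for p,q in zip(A,B):
    X,e=tri(a,p,b,q);print(p.round(1),q.round(1),X.round(4),round(e,4),atz(a,*p,.088).round(4),atz(b,*q,.088).round(4),atd(a,*p).round(3))
s=1/1.4286
for n,u,v,z in [("pa",359,307,.065),("pb",368,258,.065),("jar",443,318,.05),("block",444,268,.025)]: print(n,atz(a,u*s,v*s,z).round(3))
E
```

```text
5 5
[286.6 174.2] [287.7 253.8] [ 0.638  -0.0368  0.0876] 0.0003 [ 0.6379 -0.037   0.088 ] [ 0.6383 -0.0367  0.088 ] [ 0.639 -0.037  0.084]
[279.9 185.3] [295.5 239.9] [ 0.6027 -0.0132  0.0884] 0.0001 [ 0.6028 -0.0132  0.088 ] [ 0.6024 -0.0132  0.088 ] [ 0.603 -0.013  0.089]
[276.1 197.1] [298.7 226.6] [0.5651 0.0011 0.0885] 0.0008 [0.5653 0.0015 0.088 ] [0.5646 0.0008 0.088 ] [0.565 0.002 0.087]
[275.9 209.9] [297.5 214. ] [0.5242 0.0051 0.0871] 0.0004 [0.5239 0.0048 0.088 ] [0.5251 0.0051 0.088 ] [0.525 0.005 0.085]
[278.7 222.9] [292.  201.9] [ 0.4821 -0.001   0.087 ] 0.0 [ 0.4819 -0.001   0.088 ] [ 0.4831 -0.0011  0.088 ] [ 0.481 -0.001  0.095]
pa [0.519 0.084 0.065]
pb [0.63  0.057 0.065]
jar [ 0.483 -0.101  0.05 ]
block [ 0.605 -0.114  0.025]
```

>>> step_arm --moves '[0, 0.8, 0.95, 0, 0, 0, 0.8, 0.95, 0, 0, 0, 0.8, 0.95, 0, 0, 0, 0.8, 0.95, 0, 0, 0, 0.8, 0.95, 0, 0, 0, 0.8, 0.95, 0, 0]' --grip_force 20

```text
t: 0.85
tcp_pos: [0.3104, -0.417, 0.3039]
tool_rot: [0.993, 0.122, -0.0, 0.0]
force: [-0.0, -0.5, 0.3]
finger_gap: -0.001
gripper_force: 0.0
```

>>> step_arm --moves '[0, 0.8, 0.95, 0, 0, 0, 0.8, 0.95, 0, 0, 0, 0.8, 0.95, 0, 0, 0, 0.8, 0.95, 0, 0, 0, 0.8, 0.95, 0, 0, 0, 0.8, 0.95, 0, 0]'

```text
t: 1.6
tcp_pos: [0.4701, -0.2282, 0.3037]
tool_rot: [0.993, 0.121, -0.0, 0.0]
force: [0.5, 0.2, -0.4]
finger_gap: 0.0
gripper_force: 0.0
```

>>> step_arm --moves '[0, 0.6, 0.8, 0, 0, 0, 0.6, 0.8, 0, 0, 0, 0.6, 0.8, 0, 0, 0, 0.6, 0.8, 0, 0, 0, 0.6, 0.8, 0, 0, 0, 0.6, 0.8, 0, 0]'

```text
t: 2.35
tcp_pos: [0.5893, -0.069, 0.3037]
tool_rot: [0.993, 0.12, -0.001, 0.0]
force: [-0.7, -0.4, 0.1]
finger_gap: -0.004
gripper_force: 0.0
```

```bash
python3 - <<'E'
from h import *
d=cam("wrist");print(manip.sense()["tcp_pos"])
cv2.imwrite("pics/w1.png",d["color"])
for p in blobs(d,(0,0,560,420),40): print(p.round(1),atz(d,*p,.088).round(4),atd(d,*p).round(4))
E
```

```text
[ 0.58933831 -0.06883025  0.30383422]
[256.  138.4] [ 0.6384 -0.037   0.088 ] [ 0.6384 -0.037   0.0886]
[224.1 168.9] [ 0.603  -0.0134  0.088 ] [ 0.6031 -0.0134  0.0882]
[203.5 202.1] [5.654e-01 4.000e-04 8.800e-02] [5.656e-01 3.000e-04 8.850e-02]
[193.1 237.1] [0.5253 0.0046 0.088 ] [0.5258 0.0044 0.089 ]
[192.3 273.2] [ 0.4832 -0.001   0.088 ] [ 0.4831 -0.0009  0.0879]
[492.5 332.6] [ 0.4888 -0.3508  0.088 ] [ 0.4475 -0.4209  0.0214]
```

View pics/w1.png

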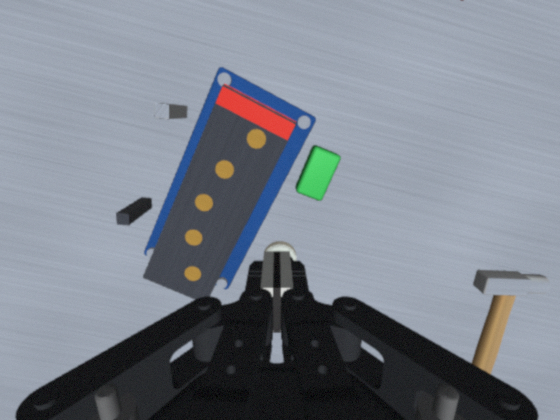

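The wrist view shows all five rivets at (256,138) to (192,273), agreeing with the triangulated positions within 1–2 mm. I'm going above rivet 1.

>>> step_arm --moves '[0, 0.24, 0.15, 0, 0, 0, 0.24, 0.15, -0.3, 0, 0, 0.24, 0.15, -0.5, 0, 0, 0.24, 0.15, -0.62, 0, 0, 0.24, 0.15, -0.62, 0, 0, 0.24, 0.15, -0.62, 0, 0, 0.24, 0.15, -0.62, 0]'

```text
t: 3.28
tcp_pos: [0.6391, -0.0373, 0.1818]
tool_rot: [0.993, 0.121, 0.002, 0.001]
force: [-0.5, 0.3, 0.2]
finger_gap: 0.001
gripper_force: 0.0
```

>>> step_arm --moves '[0, 0, 0, -0.03, 0, 0, 0, 0, -0.06, 0, 0, 0, 0, -0.08, 0, 0, 0, 0, -0.09, 0, 0, 0, 0, -0.1, 0, 0, 0, 0, -0.105, 0, 0, 0, 0, -0.11, 0, 0, 0, 0, -0.11, 0, 0, 0, 0, -0.11, 0, 0, 0, 0, -0.11, 0]'

```text
t: 4.53
tcp_pos: [0.6381, -0.0366, 0.158]
tool_rot: [0.993, 0.121, -0.0, -0.0]
force: [-1.6, 1.6, 3.4]
finger_gap: 0.003
gripper_force: 1.3
```

```bash
python3 - <<'E'
from h import *
d=cam("wrist");s=manip.sense();print(s["tcp_pos"],s["force"],s["t"])
for p in blobs(d,(0,0,560,420),40): print(p.round(1),atd(d,*p).round(4))
cv2.imwrite("pics/w2.png",d["color"])
E
```

```text
[ 0.63818395 -0.03655814  0.15795304] [-2.67318292  0.56923124  2.78346154] 4.575
[224.9 300.5] [ 0.6097 -0.0135  0.0838]
[181.7 350.7] [0.5685 0.005  0.0832]
```

View pics/w2.png

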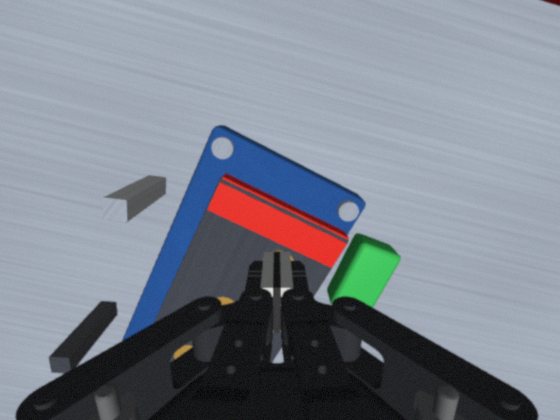

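>>> step_arm --moves '[0, -0.03, 0.022, 0, 0, 0, -0.06, 0.043, 0, 0, 0, -0.09, 0.063, 0, 0, 0, -0.12, 0.083, 0, 0, 0, -0.15, 0.102, 0, 0, 0, -0.175, 0.118, 0, 0, 0, -0.205, 0.133, 0, 0, 0, -0.237, 0.147, 0, 0, 0, -0.27, 0.16, 0, 0, 0, -0.3, 0.17, 0, 0, 0, -0.332, 0.18, 0, 0, 0, -0.363, 0.189, 0, 0]'

```text
t: 6.08
tcp_pos: [0.5654, 0.0012, 0.158]
tool_rot: [0.993, 0.121, 0.0, 0.0]
force: [1.5, -0.2, 2.2]
finger_gap: -0.003
gripper_force: 1.3
```

>>> step_arm --moves '[0, -0.033, 0.007, 0, 0, 0, -0.067, 0.013, 0, 0, 0, -0.1, 0.018, 0, 0, 0, -0.133, 0.021, 0, 0, 0, -0.167, 0.021, 0, 0, 0, -0.2, 0.02, 0, 0, 0, -0.235, 0.018, 0, 0, 0, -0.27, 0.014, 0, 0, 0, -0.305, 0.009, 0, 0, 0, -0.34, 0.003, 0, 0, 0, -0.375, -0.003, 0, 0, 0, -0.412, -0.009, 0, 0]'

```text
t: 7.58
tcp_pos: [0.4831, -0.0008, 0.158]
tool_rot: [0.993, 0.121, 0.0, 0.0]
force: [1.1, 0.4, 2.7]
finger_gap: 0.0
gripper_force: 1.3
```

>>> step_arm --moves '[0, 0, 0, 0, 0, 0, 0, 0, 0, 0, 0, 0, 0, 0.02, 0, 0, 0, 0, 0.06, 0, 0, 0, 0, 0.2, 0, 0, 0, 0, 0.4, 0, 0, 0, 0, 0.6, 0, 0, 0, 0, 0.6, 0, 0, 0, 0, 0.6, 0]'

```text
t: 8.7
tcp_pos: [0.4828, -0.0005, 0.2777]
tool_rot: [0.993, 0.121, -0.0, -0.0]
force: [0.3, -0.2, -0.3]
finger_gap: 0.001
gripper_force: 0.0
```

```bash
python3 - <<'E'
from h import *
s=manip.sense();print(s["tcp_pos"],s["force"],s["t"])
d=cam("top");cv2.imwrite("pics/end.png",cv2.resize(d["color"][90:300,190:470],(800,600)))
d=cam("scene")
for q in sorted(blobs(d,(270,190,320,265)),key=lambda p:-p[1]): print(q.round(1))
E
```

```text
[ 4.82836201e-01 -4.55661219e-04  2.77720009e-01] [ 0.26508055 -0.17673402 -0.34021376] 8.7
[287.6 253.9]
[295.5 239.9]
[298.7 226.6]
[297.4 214. ]
[292.  201.9]
```

View pics/end.png

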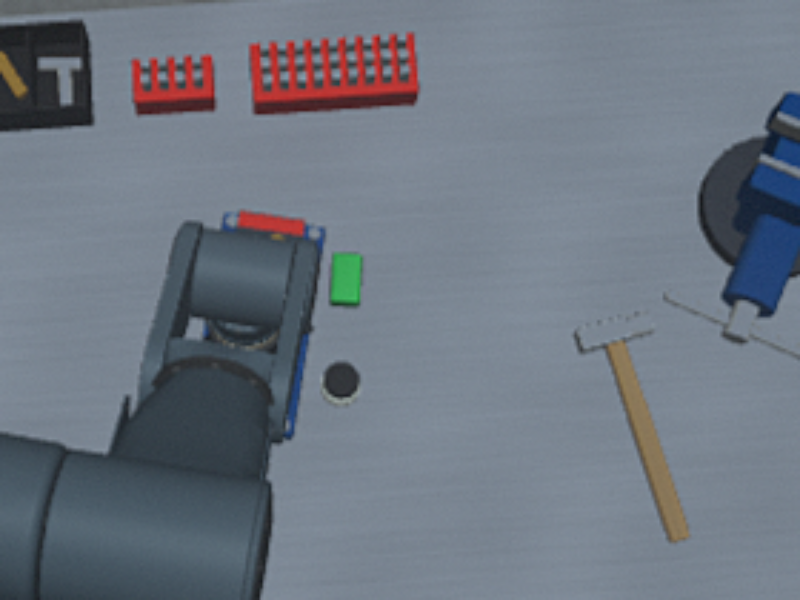

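The gripper is clear of the plate. The jar and block stand where they were, at (342,380) and (346,279) in the crop. In the scene view the rivets are back at their original pixels, so the plate is at rest.

```bash
python3 -c "
from station import manip
print(manip.sign_off())"
```

```text
the job is handed in; nothing more can be done
None
```

The closed fingertips ran over rivets 1 to 5 in order from the red end, reading about 2–3.5 N where I checked (plate about 4 mm down, stops at 12 mm), then drew clear, and I handed the job in at about 9 s.

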